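Pack the framed rug miniatures into their fitted boxes

TASK

Move the row of four framed rug pieces from the display rack to the packing rack, each into the open cardboard box of its own outline (long, square, small or round), lying flat on the box floor with its red face up. Set them down gently rather than dropping them, and leave the roll of tape and the glue jar on the rack ends where they are.

Things in the scene. Friction and masses are not known exactly. Their poses are not given: they have to be found in the camera images.
- long_frame_center (a point): Centre (half-way up) of the long framed rug piece: dark wooden frame, red patterned panel on top, long narrow rectangle, 100 mm along its x and 46 mm along its y. 36 mm thick, solid, lying flat, z up, 0.1 to 0.3 kg. Starts in a display rack bay, underside 12 mm above the table; bay ribs rise 6 mm above the underside. Frames lie 105 mm apart in a row along y; grip along y.
- square_frame_center (a point): Centre (half-way up) of the square framed rug piece: dark wooden frame, red patterned panel on top, square, 68 x 68 mm. 36 mm thick, solid, lying flat, z up, 0.1 to 0.3 kg. Starts in a display rack bay, underside 12 mm above the table; bay ribs rise 6 mm above the underside. Frames lie 105 mm apart in a row along y; grip along y.
- small_frame_center (a point): Centre (half-way up) of the small framed rug piece: dark wooden frame, red patterned panel on top, short small rectangle, 70 mm along its x and 44 mm along its y. 36 mm thick, solid, lying flat, z up, 0.1 to 0.3 kg. Starts in a display rack bay, underside 12 mm above the table; bay ribs rise 6 mm above the underside. Frames lie 105 mm apart in a row along y; grip along y.
- round_frame_center (a point): Centre (half-way up) of the round framed rug piece: dark wooden frame, red patterned panel on top, round, 66 mm in diameter. 36 mm thick, solid, lying flat, z up, 0.1 to 0.3 kg. Starts in a display rack bay, underside 12 mm above the table; bay ribs rise 6 mm above the underside. Frames lie 105 mm apart in a row along y; grip along y.
- long_box: Place of the long frame (axes alike): fixed open cardboard box bottom on the packing rack, long narrow rectangle, inside 118 mm along its x by 64 mm along its y. Origin at the centre of its underside, z up. Floor 3 mm thick, walls 3 mm thick and 11 mm high from the underside. A seated frame has its centre 21 mm above the origin and stands 28 mm above the rim; keep fingers above the rim. Boxes 105 mm apart in a row.
- square_box: Place of the square frame (axes alike): fixed open cardboard box bottom on the packing rack, square, inside 86 x 86 mm. Origin at the centre of its underside, z up. Floor 3 mm thick, walls 3 mm thick and 11 mm high from the underside. A seated frame has its centre 21 mm above the origin and stands 28 mm above the rim; keep fingers above the rim. Boxes 105 mm apart in a row.
- small_box: Place of the small frame (axes alike): fixed open cardboard box bottom on the packing rack, short small rectangle, inside 88 mm along its x by 62 mm along its y. Origin at the centre of its underside, z up. Floor 3 mm thick, walls 3 mm thick and 11 mm high from the underside. A seated frame has its centre 21 mm above the origin and stands 28 mm above the rim; keep fingers above the rim. Boxes 105 mm apart in a row.
- round_box: Place of the round frame: fixed open cardboard box bottom on the packing rack, round, inside 84 mm in diameter. Origin at the centre of its underside, z up. Floor 3 mm thick, walls 3 mm thick and 11 mm high from the underside. A seated frame has its centre 21 mm above the origin and stands 28 mm above the rim; keep fingers above the rim. Boxes 105 mm apart in a row.
- tape_roll: Bystander: loose paper-coloured roll of tape lying flat, 52 mm across, 24 mm high, on the end of the display rack beside the last bay; origin at the centre of its underside. Must not be shifted.
- glue_jar: Bystander: loose small amber jar with a white cap, 38 mm across, 42 mm high, standing on the end of the packing rack beside the last box; origin at the centre of its underside. Must not be shifted.
Not all that is in view belongs to the job. Leave any green look-alike of the part that bears long_frame_center alone.

How it is judged:
By the outcome, as a careful person would: the job done as asked, in the order asked, and still so for the second after the job is handed in, with the robot touching nothing.
It also fails if it takes over 109 s, if anything falls off the work surface, if the arm or the gripper's body presses on something with over 40 N, if the wrist force passes 120 N, or if a joint passes its speed limit or range.

ROBOT

A 6-joint arm with a two-finger parallel gripper is mounted at the origin on the work surface. World frame = base frame: x ahead of the robot, y to its left, z up, the work surface at z = 0. Lengths are in mm, angles in rad, forces in N, time in s.
With the tool pointing down it reaches from about 350 to 975 mm from the base axis. Payload 7.1 kg.
Tool frame: the origin (TCP) lies at the centre of the arm's flange, where the gripper is bolted on; the fingertips stand 182 mm ahead of it and the grasp point (between the pads) lies 163 mm ahead of it; z points along the fingers, y is the line along which they close (so a half turn about z gives the same grasp; the last joint's range is limited). The gripper opens to 88 mm and grips with 3 to 60 N. Pads are 20 mm wide; open, the fingers measure 115 mm over their backs; the gripper's body (75 mm by 178 mm) begins 61 mm behind the grasp point.
Start: joints at [-0.019, 0.423, 1.63, -0, 1.089, -0.019], TCP at [624.985, 0.026, 404.675] pointing down, gripper open.
Joint ranges: [-3, 3], [-0.9, 2.11], [0.09, 2.58], [-1.31, 4.45], [0.11, 2.69], [-2.54, 2.54]. Speed limits (rad/s): [2.39, 2.39, 3.01, 3.14, 3.14, 3.14].

INTERFACE

Orientations are given as a rotation vector (axis times angle).
In Python, from workcell import readout, get_image, ctrl gives the robot as it stands.
- The arm moves only by the tool step_arm, never from a script. Its argument "targets" is a list that holds one entry, the list of rows, each a list of 7 numbers: the shift along the world's x, y, z as a fraction of full scale, then the turn, a rotation vector about the world's x, y, z as a fraction of full scale, then the opening, from 0 (shut) to 1 (fully open). In form: [[[dx, dy, dz, wx, wy, wz, claw], ...]]. A call has exactly 5 rows; each row shifts and turns the commanded pose from where the row before left it; what a row does not reach is not made up. Full scale, the value 1, is 0.05 m for a shift and 4 degrees for a turn. A row lasts 1/8 s, in which the tool goes at most 62.5 mm and 10.7 degrees, less where a joint would pass 70% of its speed; a pose out of reach is approached as far as the arm can. A call with a number of a shift or a turn outside -1 to 1 is refused whole. A call with a gripper value outside its range is refused whole. The fingers move at their own pace and stop on an object; the grip force is fixed at half the most. Time passes only in rows, so rows that do not move let the fingers close, or fill a call up. It gives the time, the measured TCP pose, the force, the opening and the grip force at its end, in the units of the state.
- readout.get_obs(): the state, without advancing time (a new reading comes with each control period).
- get_image(name): name is "scene" or "side" or "wrist"; returns a dict with "pixels" (384x512x3 uint8, red, green, blue), "intrinsics" (3x3 intrinsics, pixels), "extrinsics" (4x4, takes a point from world to camera coordinates). Camera axes: x right, y down, z forward; pixel columns grow to the right and rows downward; lengths in mm; the calibration is good to about 2 mm. A picture is of the moment at which its call begins. There is no depth.
- ctrl.close_job(): hands the job in; it is judged then, once.
The state is a dict: "t": time; "qpos": joint angles; "qvel": joint speeds; "joint_torque": joint torques, N m; "ee_pos": TCP position; "orientation": TCP orientation; "ft_force": force on the tool from outside, world axes, zero at the start; "moment": the same for the moment, N m; "width": finger opening in mm; "grasp_force": force on a finger pad.
Only numpy, scipy, OpenCV 4.12 (cv2) and the standard library are available. Lean on these libraries where they do the work, as an engineer would, in place of code of your own. Each camera call takes 0.05 s, during which the arm holds its last target. There are 200 camera calls.

## Working session

There is one attempt and no reset: what is moved stays moved. The work goes in short steps, Python scripts to look and compute and a tool call to move; the robot and the scene stay as the last step left them, time stands still between calls to the robot, and variables do not carry over. Pictures are saved under pics/ and viewed, at most 14 in all, crops included, and the job is handed in when it is done.

Besides the shell and the picture viewer there is one more tool, called as name([rows], argument=value, ...), one row to a line, values as JSON. step_arm: Moves the arm, as the interface text tells. Shift numbers are shares of 0.05 m and turn numbers shares of 4 degrees, none past 1 either way. Its arguments: {"type":"object","properties":{"targets":{"type":"array"}},"required":["targets"]}

```bash
mkdir -p pics; ls; python3 - <<'E'
from workcell import readout,get_image
import cv2,numpy as np
o=readout.get_obs();print({k:np.round(v,3).tolist() for k,v in o.items()})
for n in("scene","side","wrist"):
    im=get_image(n);np.savez(f"pics/{n}0.npz",**im)
    cv2.imwrite(f"pics/{n}0.png",im["pixels"][...,::-1])
    E=im["extrinsics"];print(n,(-E[:3,:3].T@E[:3,3]).round(),E[2,:3].round(2),im["intrinsics"][0,0])
E
```

```text
pics
{'t': 0.0, 'qpos': [-0.019, 0.424, 1.631, 0.0, 1.089, -0.019], 'qvel': [-0.001, -0.0, 0.001, -0.001, -0.0, 0.0], 'joint_torque': [0.001, -54.462, -27.367, 0.064, 0.023, -0.0], 'ee_pos': [624.724, 0.035, 403.902], 'orientation': [-2.221, -2.221, 0.002], 'ft_force': [-0.108, 0.545, -0.003], 'moment': [-0.009, 0.039, -0.01], 'grasp_force': 0.0, 'width': 87.974}
scene [1210. -190.  612.] [-0.74  0.22 -0.63] 361.4875869240676
side [ 95. 984. 658.] [ 0.36 -0.79 -0.5 ] 460.8305156970522
wrist [625.  70. 384.] [-0.   -0.26 -0.97] 322.92617698078584
```

View pics/scene0.png

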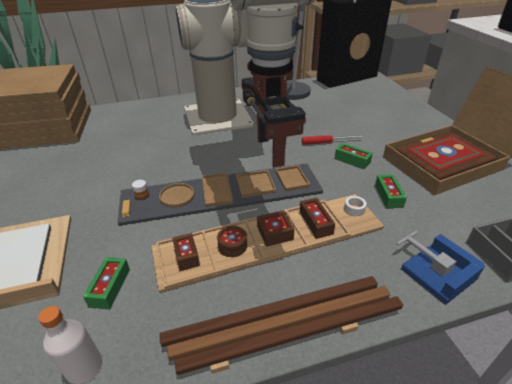

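View pics/side0.png

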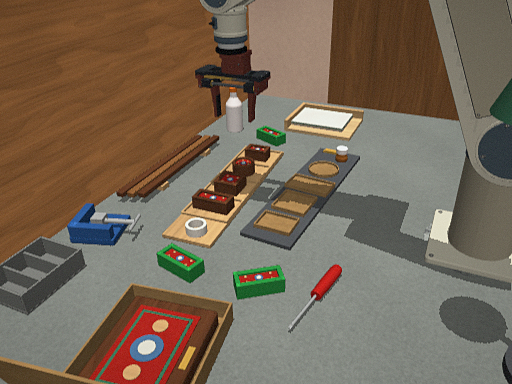

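View pics/wrist0.png

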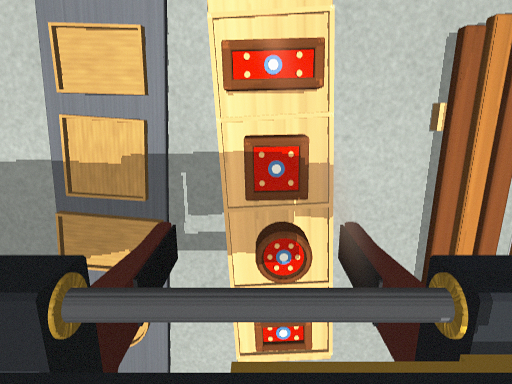

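The scene view shows the frame row (small 187,250; round 232,240; square 275,228; long 317,217). The packing boxes lie nearer the robot, ordered round, square, long, small from left to right, with the tape at 355,205 and the jar at 140,188. The side view agrees with this. The wrist view shows the fingers opening along x, so I'll turn 90° and back off to get both racks in view.

step_arm([
  [[-0.18, -0.05, 0.15, 0, 0, -1, 1], [-0.18, -0.05, 0.15, 0, 0, -1, 1], [-0.18, -0.05, 0.15, 0, 0, -1, 1], [-0.18, -0.05, 0.15, 0, 0, -1, 1], [-0.18, -0.05, 0.15, 0, 0, -1, 1]],
])

```text
t: 0.78
ee_pos: [579.6, -12.6, 442.1]
orientation: [-2.575, -1.799, 0.001]
ft_force: [-0.7, 0.0, -0.7]
width: 87.9
grasp_force: 0.0
```

step_arm([
  [[-0.18, -0.05, 0.15, 0, 0, -1, 1], [-0.18, -0.05, 0.15, 0, 0, -1, 1], [-0.18, -0.05, 0.15, 0, 0, -1, 1], [-0.18, -0.05, 0.15, 0, 0, -1, 1], [-0.18, -0.05, 0.15, 0, 0, -1, 1]],
])

```text
t: 1.4
ee_pos: [534.6, -25.0, 479.7]
orientation: [-2.849, -1.324, 0.001]
ft_force: [-0.6, -0.3, 0.2]
width: 87.8
grasp_force: 0.0
```

step_arm([
  [[-0.18, -0.05, 0.15, 0, 0, -1, 1], [-0.18, -0.05, 0.15, 0, 0, -1, 1], [-0.18, -0.05, 0.15, 0, 0, -1, 1], [-0.18, -0.05, 0.15, 0, 0, -1, 1], [-0.18, -0.05, 0.15, 0, 0, -1, 1]],
])

```text
t: 2.02
ee_pos: [489.5, -37.5, 517.2]
orientation: [-3.035, -0.81, 0.001]
ft_force: [-0.6, 0.4, -0.2]
width: 87.6
grasp_force: 0.0
```

step_arm([
  [[0, 0, 0, 0, 0, -1, 1], [0, 0, 0, 0, 0, -1, 1], [0, 0, 0, 0, 0, -1, 1], [0, 0, 0, 0, 0, -1, 1], [0, 0, 0, 0, 0, -1, 1]],
])

```text
t: 2.65
ee_pos: [489.8, -37.5, 516.9]
orientation: [-3.13, -0.27, 0.001]
ft_force: [-0.6, 0.3, 0.3]
width: 87.6
grasp_force: 0.0
```

step_arm([
  [[0, 0, 0, 0, 0, -1, 1], [0, 0, 0, 0, 0, -1, 1], [0, 0, 0, 0, 0, -0.5, 1], [0, 0, 0, 0, 0, 0, 1], [0, 0, 0, 0, 0, 0, 1]],
])

```text
t: 3.28
ee_pos: [490.0, -37.5, 517.1]
orientation: [-3.142, -0.001, 0.0]
ft_force: [0.1, -0.7, -0.7]
width: 87.7
grasp_force: 0.0
```

```bash
python3 - <<'E'
from workcell import readout,get_image
import cv2,numpy as np
o=readout.get_obs();print({k:np.round(o[k],3).tolist() for k in("t","qpos","ee_pos","orientation")})
im=get_image("wrist");np.savez("pics/wrist1.npz",**im)
cv2.imwrite("pics/wrist1.png",im["pixels"][...,::-1])
E=im["extrinsics"];print((-E[:3,:3].T@E[:3,3]).round(),E[:3,:3].round(2))
E
```

```text
{'t': 3.275, 'qpos': [-0.101, 0.1, 1.795, 0.0, 1.247, 1.469], 'ee_pos': [489.957, -37.475, 517.136], 'orientation': [-3.142, -0.001, 0.0]}
[561. -38. 497.] [[ 0.   -1.    0.  ]
 [-0.97 -0.    0.26]
 [-0.26 -0.   -0.97]]
```

View pics/wrist1.png

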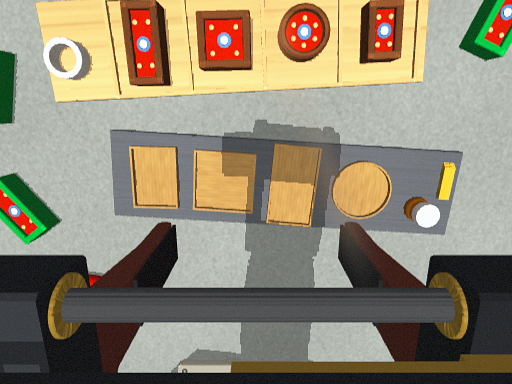

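This view has everything. Frames: long (144,44), square (224,40), round (304,32), small (384,31). Boxes: small (153,177), square (223,181), long (293,185), round (361,189). The jar is at (422,213) and both racks are slightly yawed.

```bash
cat > h.py <<'E'
import cv2,numpy as np
def ray(im,uv,z):
    E=im["extrinsics"];R=E[:3,:3];c=-R.T@E[:3,3]
    d=(R.T@np.linalg.inv(im["intrinsics"])@np.c_[np.atleast_2d(uv),np.ones(len(np.atleast_2d(uv)))].T).T
    return c[:2]+d[:,:2]*((z-c[2])/d[:,2])[:,None]
def comps(m,amin):
    cs,_=cv2.findContours(m.astype(np.uint8),cv2.RETR_EXTERNAL,cv2.CHAIN_APPROX_NONE)
    return [c for c in cs if cv2.contourArea(c)>amin]
def rect(im,c,z):
    p=ray(im,c.reshape(-1,2).astype(float),z).astype(np.float32)
    (x,y),(w,h),a=cv2.minAreaRect(p)
    if w<h:w,h,a=h,w,a+90
    return np.round([x,y,w,h,(a+90)%180-90],1)
def red(px):
    r,g,b=px.astype(int).transpose(2,0,1);return (r>120)&(g<70)&(b<70)
E
python3 - <<'E'
from h import *
im=dict(np.load("pics/wrist1.npz"));px=im["pixels"]
m=cv2.morphologyEx(red(px).astype(np.uint8),cv2.MORPH_CLOSE,np.ones((3,3)))
m[130:]=0
for c in comps(m,150):print("red",c.reshape(-1,2).mean(0).round(),rect(im,c,48))
hsv=cv2.cvtColor(px,cv2.COLOR_RGB2HSV)
wood=(hsv[...,0]>8)&(hsv[...,0]<25)&(hsv[...,1]>80)&(hsv[...,2]>35)
wood[:128]=0;wood[228:]=0;wood[:,:115]=0;wood[:,398:]=0
C=comps(wood,600)
for z in(15,20,25,30):
  print(z);R=[]
  for c in C:R.append(rect(im,c,z));print("box",R[-1])
  R=np.array(R);R=R[np.argsort(R[:,1])];print(np.linalg.norm(np.diff(R[:,:2],axis=0),axis=1))
# dark frame tops: z of display check and scene red
s=dict(np.load("pics/scene0.npz"))
m=red(s["pixels"])
for c in comps(cv2.morphologyEx(m.astype(np.uint8),cv2.MORPH_CLOSE,np.ones((3,3))),40):print("scene",c.reshape(-1,2).mean(0).round(),rect(s,c,48))
E
```

```text
red [224.  39.] [644.3   4.9  51.5  47.5   0. ]
red [304.  31.] [652.6 -97.5  46.4  46.    0. ]
red [144.  44.] [637.2 106.8  79.1  28.8   0. ]
red [384.  30.] [ 654.  -199.    50.2   22.8    5.4]
red [500.  23.] [ 663.7 -348.    49.4   23.4  -22.9]
15
box [ 435.6 -198.3   92.8   90.8   90. ]
box [448.6  13.7  95.6  93.8  -4. ]
box [455.1 118.9  97.1  71.9  -1.5]
box [441.9 -92.6 127.3  71.8  -5.2]
[105.8875819  106.51093841 105.4006167 ]
20
box [ 436.9 -196.7   91.8   89.9   90. ]
box [449.8  13.1  94.6  92.8  -4. ]
box [456.2 117.3  96.1  71.2  -1.5]
box [443.2 -92.1 126.   71.1  -5.2]
[104.78955101 105.4068309  104.39636009]
25
box [ 438.2 -195.    90.9   88.9   90. ]
box [450.9  12.6  93.6  91.8  -4. ]
box [457.3 115.7  95.1  70.4  -1.5]
box [444.4 -91.5 124.6  70.3  -5.2]
[103.68553419 104.30273247 103.2984511 ]
30
box [ 439.5 -193.3   89.9   88.    90. ]
box [452.1  12.1  92.6  90.9  -4. ]
box [458.4 114.   94.1  69.7  -1.5]
box [445.6 -90.9 123.3  69.6  -5.2]
[102.58152855 103.20489329 102.09456401]
scene [104. 278.] [ 694.8 -356.1   73.    20.3  -23. ]
scene [184. 247.] [ 660.4 -198.3   44.9   23.4    3. ]
scene [226. 238.] [ 661.4 -110.7   38.3   16.9    6.3]
scene [317. 213.] [644.  110.   73.3  22.    1.7]
scene [317. 138.] [328.8 249.3  91.7  24.1  72.3]
scene [446. 151.] [509.2 573.4 177.3 119.  -81.4]
```

```bash
python3 - <<'E'
from h import *
def blue(im,r):
    hsv=cv2.cvtColor(im["pixels"],cv2.COLOR_RGB2HSV).astype(int)
    m=((hsv[...,0]>95)&(hsv[...,0]<125)&(hsv[...,1]>70)&(hsv[...,2]>90)).astype(np.uint8);m[r:]=0
    return [np.array(cv2.minEnclosingCircle(c)[0]) for c in comps(cv2.dilate(m,np.ones((3,3))),12)]
I={n:dict(np.load(f"pics/{n}.npz")) for n in("wrist0","wrist1","scene0")}
B={n:blue(I[n],r) for n,r in(("wrist0",350),("wrist1",130),("scene0",300))}
for n in B:
  print(n,[b.round(1).tolist() for b in B[n]])
  for z in(38,48):print(z,[ray(I[n],b,z)[0].round(1).tolist() for b in B[n]])
P=lambda im:im["intrinsics"]@im["extrinsics"][:3]
for a in B["wrist0"]:
  for n in("wrist1","scene0"):
    for b in B[n]:
      X=cv2.triangulatePoints(P(I["wrist0"]),P(I[n]),a.reshape(2,1),b.reshape(2,1)).ravel();X=X[:3]/X[3]
      p=P(I["wrist0"])@np.r_[X,1];e=np.linalg.norm(p[:2]/p[2]-a)
      if e<4 and 0<X[2]<90:print(n,X.round(1),round(e,2))
E
```

```text
wrist0 [[282.7, 332.5], [283.2, 256.5], [275.9, 168.5], [272.9, 64.4]]
38 [[655.5, -204.2], [654.0, -100.0], [644.0, 4.6], [639.5, 110.5]]
48 [[654.6, -196.3], [653.2, -95.1], [643.5, 6.5], [639.0, 109.3]]
wrist1 [[143.0, 44.0], [223.6, 40.2], [383.0, 30.0], [303.8, 31.4], [506.0, 11.5]]
38 [[639.3, 111.5], [644.0, 5.8], [656.2, -201.3], [654.5, -98.5], [677.9, -356.6]]
48 [[637.6, 108.2], [642.2, 4.9], [654.2, -197.7], [652.4, -97.2], [675.4, -349.7]]
scene0 [[106.0, 278.0], [432.5, 250.5], [443.5, 264.5], [445.5, 151.0]]
38 [[687.9, -357.9], [817.4, 300.4], [856.2, 297.4], [497.2, 585.9]]
48 [[697.0, -355.0], [824.3, 291.9], [862.4, 288.9], [509.6, 572.4]]
wrist1 [ 654.9 -198.9   44.7] 0.03
wrist1 [653.7 -98.   42. ] 0.01
wrist1 [643.6   5.4  41.5] 0.26
wrist1 [639.  110.2  41.2] 0.34
```

step_arm([
  [[0.298, 0.295, -0.434, 0, 0, 0.075, 1], [0.298, 0.295, -0.434, 0, 0, 0.075, 1], [0.298, 0.295, -0.434, 0, 0, 0.075, 1], [0.298, 0.295, -0.434, 0, 0, 0.075, 1], [0.298, 0.295, -0.434, 0, 0, 0.075, 1]],
])

```text
t: 3.95
ee_pos: [565.0, 36.8, 408.0]
orientation: [3.141, 0.042, 0.0]
ft_force: [-0.1, 0.0, 0.6]
width: 88.0
grasp_force: 0.0
```

step_arm([
  [[0.298, 0.295, -0.434, 0, 0, 0.075, 1], [0.298, 0.295, -0.434, 0, 0, 0.075, 1], [0.298, 0.295, -0.434, 0, 0, 0.075, 1], [0.298, 0.295, -0.434, 0, 0, 0.075, 1], [0.298, 0.295, -0.434, 0, 0, 0.075, 1]],
])

```text
t: 4.58
ee_pos: [639.5, 110.5, 299.3]
orientation: [3.14, 0.083, -0.0]
ft_force: [1.1, 0.4, -0.4]
width: 88.0
grasp_force: 0.0
```

```bash
cat > look.py <<'E'
import sys
from h import *
from workcell import readout,get_image
n=sys.argv[1];im=get_image("wrist");px=im["pixels"]
cv2.imwrite(f"pics/{n}.png",px[...,::-1])
o=readout.get_obs();print(o["ee_pos"].round(1) if hasattr(o["ee_pos"],"round") else o["ee_pos"],o["t"])
m=cv2.morphologyEx(red(px).astype(np.uint8),cv2.MORPH_CLOSE,np.ones((7,7)))
for c in comps(m,600):
    print("red",c.reshape(-1,2).mean(0).round(),rect(im,c,46))
E
python3 look.py w2
```

```text
[640.  111.9 296.6] 4.625
red [399. 204.] [643.3   4.2  50.7  50.1 -89. ]
red [257. 198.] [641.1 109.4  79.7  27.4   1.1]
```

View pics/w2.png

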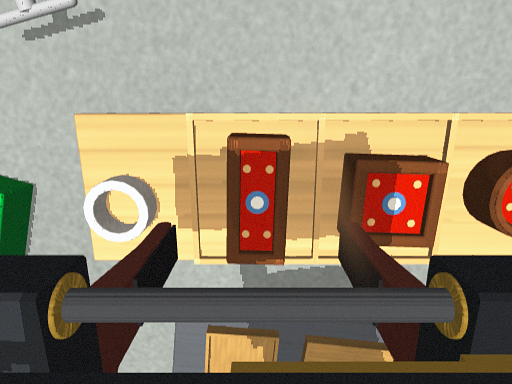

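The long frame is centred at (257,198), and the tape (120,210) and square frame (394,204) are clear of the fingers. I'll go down and grip.

step_arm([
  [[0.02, -0.01, -0.5, 0, 0, 0, 1], [0, 0, -0.5, 0, 0, 0, 1], [0, 0, -0.45, 0, 0, 0, 1], [0, 0, -0.3, 0, 0, 0, 1], [0, 0, -0.15, 0, 0, 0, 1]],
])

```text
t: 5.25
ee_pos: [639.9, 109.4, 204.3]
orientation: [3.14, 0.082, -0.001]
ft_force: [0.1, -0.4, -0.4]
width: 87.9
grasp_force: 0.0
```

step_arm([
  [[0, 0, 0, 0, 0, 0, 0], [0, 0, 0, 0, 0, 0, 0], [0, 0, 0, 0, 0, 0, 0], [0, 0, 0, 0, 0, 0, 0], [0, 0, 0, 0, 0, 0, 0]],
])

```text
t: 5.88
ee_pos: [640.1, 109.7, 205.6]
orientation: [-3.14, -0.082, -0.001]
ft_force: [-0.1, 0.9, 2.7]
width: 46.0
grasp_force: 29.8
```

step_arm([
  [[0, 0, 0.2, 0, 0, 0, 0], [0, 0, 0.4, 0, 0, 0, 0], [0, 0, 0.5, 0, 0, 0, 0], [0, 0, 0.5, 0, 0, 0, 0], [-0.2, -0.2, 0.2, 0, 0, 0, 0]],
])

```text
t: 6.5
ee_pos: [630.6, 99.7, 298.0]
orientation: [-3.14, -0.083, -0.007]
ft_force: [0.1, 0.3, -1.8]
width: 45.5
grasp_force: 29.9
```

step_arm([
  [[-0.42, -0.43, 0, 0, 0, -0.2, 0], [-0.42, -0.43, 0, 0, 0, -0.2, 0], [-0.42, -0.43, 0, 0, 0, -0.2, 0], [-0.42, -0.43, 0, 0, 0, -0.2, 0], [-0.42, -0.43, 0, 0, 0, -0.2, 0]],
])

```text
t: 7.12
ee_pos: [523.2, -9.0, 295.3]
orientation: [3.141, -0.028, -0.001]
ft_force: [0.1, -0.8, -0.9]
width: 46.4
grasp_force: 29.9
```

step_arm([
  [[-0.42, -0.43, 0, 0, 0, -0.2, 0], [-0.42, -0.43, 0, 0, 0, -0.2, 0], [-0.42, -0.43, 0, 0, 0, -0.2, 0], [-0.36, -0.39, 0, 0, 0, -0.03, 0], [-0.1, -0.15, 0, 0, 0, 0, 0]],
])

```text
t: 7.75
ee_pos: [437.3, -100.3, 295.3]
orientation: [-3.14, 0.099, 0.002]
ft_force: [0.6, -0.2, -1.6]
width: 46.5
grasp_force: 29.9
```

```bash
python3 look.py w3
```

```text
[ 437.6 -100.5  295.3] 7.8
red [260. 215.] [ 418.7 -100.8  100.7   49.    -3.7]
```

View pics/w3.png

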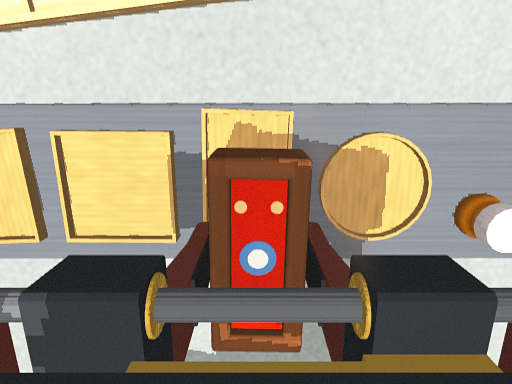

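The long frame is held level (ring at 258,259) over its box (248,150). The square box (118,187) and the round box (376,186) are fully visible, so I'll measure those from here.

```bash
cat > box.py <<'E'
from h import *
from workcell import get_image
import sys
def boxes(im,z,amin=2500):
    hsv=cv2.cvtColor(im["pixels"],cv2.COLOR_RGB2HSV)
    m=((hsv[...,0]>8)&(hsv[...,0]<28)&(hsv[...,1]>60)&(hsv[...,2]>35)).astype(np.uint8)
    m[:90]=0;m[248:]=0
    m=cv2.morphologyEx(m,cv2.MORPH_OPEN,np.ones((3,3)))
    for c in comps(m,amin):print(cv2.boundingRect(c),rect(im,c,z))
if __name__=="__main__":
    im=get_image("wrist")
    for z in(20,24):print(z);boxes(im,z)
E
python3 box.py
```

```text
20
(318, 133, 114, 109) [ 437.3 -196.8   92.5   90.2   43.2]
(49, 131, 130, 113) [449.9  13.   96.2  94.1  85.9]
(0, 129, 47, 115) [453.2  88.9 101.3  38.2 -15.3]
(201, 109, 111, 139) [ 448.3 -100.7  114.8   88.9   -4.7]
24
(318, 133, 114, 109) [ 438.4 -195.3   91.    88.8   43.2]
(49, 131, 130, 113) [450.8  11.2  94.7  92.6  85.9]
(0, 129, 47, 115) [454.   85.8  99.7  37.6 -15.3]
(201, 109, 111, 139) [ 449.2 -100.7  113.    87.5   -4.7]
```

step_arm([
  [[0.1, 0.16, -0.3, 0, 0, 0, 0], [0, 0, -0.5, 0, 0, 0, 0], [0, 0, -0.5, 0, 0, 0, 0], [0, 0, -0.26, 0, 0, 0, 0], [0, 0, -0.1, 0, 0, 0, 0]],
])

```text
t: 8.48
ee_pos: [444.2, -90.9, 211.1]
orientation: [-3.14, 0.095, 0.002]
ft_force: [-0.1, 0.6, -1.8]
width: 45.6
grasp_force: 29.9
```

step_arm([
  [[0, 0, 0, 0, 0, 0, 0], [0, 0, -0.02, 0, 0, 0, 0], [0, 0, -0.02, 0, 0, 0, 0], [0, 0, -0.02, 0, 0, 0, 0], [0, 0, 0, 0, 0, 0, 0]],
])

```text
t: 9.1
ee_pos: [444.0, -91.5, 209.3]
orientation: [3.14, -0.097, 0.0]
ft_force: [0.1, 0.3, -2.0]
width: 45.9
grasp_force: 29.9
```

step_arm([
  [[0, 0, -0.02, 0, 0, 0, 0], [0, 0, -0.02, 0, 0, 0, 0], [0, 0, 0, 0, 0, 0, 0], [0, 0, 0, 0, 0, 0, 0], [0, 0, 0, 0, 0, 0, 0]],
])

```text
t: 9.72
ee_pos: [444.0, -91.5, 208.5]
orientation: [3.14, -0.097, 0.001]
ft_force: [-5.7, 0.9, 21.3]
width: 45.7
grasp_force: 29.9
```

step_arm([
  [[0, 0, -0.01, 0, 0, 0, 0], [0, 0, 0, 0, 0, 0, 0], [0, 0, 0, 0, 0, 0, 0], [0, 0, 0, 0, 0, 0, 0], [0, 0, 0, 0, 0, 0, 0]],
])

```text
t: 10.35
ee_pos: [444.0, -91.5, 208.4]
orientation: [3.14, -0.097, 0.001]
ft_force: [-7.4, 1.2, 28.9]
width: 46.1
grasp_force: 29.9
```

Contact came at 208.5, which is 3 mm above the grasp height, so the floor is at about 15 mm and the frame is seated. I'll ease off, release and retreat toward the square frame.

step_arm([
  [[0, 0, 0.03, 0, 0, 0, 0], [0, 0, 0, 0, 0, 0, 0.6], [0, 0, 0, 0, 0, 0, 1], [0, 0, 0, 0, 0, 0, 1], [0, 0, 0, 0, 0, 0, 1]],
])

```text
t: 10.98
ee_pos: [444.0, -91.5, 208.0]
orientation: [-3.14, 0.096, 0.0]
ft_force: [-0.4, -0.2, -0.2]
width: 79.1
grasp_force: 0.0
```

step_arm([
  [[0, 0, 0.1, 0, 0, 0, 1], [0, 0, 0.4, 0, 0, 0, 1], [0, 0, 0.5, 0, 0, 0, 1], [0, 0, 0.5, 0, 0, 0, 1], [0, 0, 0.2, 0, 0, 0, 1]],
])

```text
t: 11.6
ee_pos: [444.3, -91.5, 294.6]
orientation: [3.14, -0.096, 0.004]
ft_force: [0.8, -0.0, 0.2]
width: 88.0
grasp_force: 0.0
```

```bash
python3 look.py w4
```

```text
[444.4 -91.6 295. ] 11.65
red [257. 205.] [442.2 -92.1  82.5  26.   -4.6]
```

View pics/w4.png

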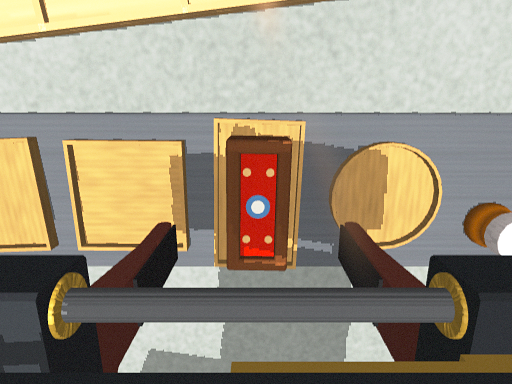

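The long frame sits centred in its box (ring at 257,207), allowing for its height above the rim. Next is the square frame.

step_arm([
  [[0.2, 0.1, 0, 0, 0, 0.16, 1], [0.42, 0.2, 0, 0, 0, 0.16, 1], [0.45, 0.22, 0, 0, 0, 0.16, 1], [0.45, 0.22, 0, 0, 0, 0.16, 1], [0.45, 0.22, 0, 0, 0, 0.16, 1]],
])

```text
t: 12.28
ee_pos: [543.4, -42.7, 291.8]
orientation: [-3.141, 0.007, 0.003]
ft_force: [-0.7, 0.2, 0.3]
width: 87.6
grasp_force: 0.0
```

step_arm([
  [[0.45, 0.22, 0, 0, 0, 0.16, 1], [0.45, 0.22, 0, 0, 0, 0.16, 1], [0.45, 0.22, 0, 0, 0, 0.16, 1], [0.45, 0.22, 0, 0, 0, 0.16, 1], [0.22, 0.08, 0, 0, 0, 0.18, 1]],
])

```text
t: 12.9
ee_pos: [644.5, 5.5, 291.7]
orientation: [-3.14, -0.084, 0.002]
ft_force: [-0.4, 0.4, 0.5]
width: 87.4
grasp_force: 0.0
```

step_arm([
  [[0, 0, -0.2, 0, 0, 0, 1], [0, 0, -0.5, 0, 0, 0, 1], [0, 0, -0.5, 0, 0, 0, 1], [0, 0, 0, 0, 0, 0, 1], [0, 0, 0, 0, 0, 0, 1]],
])

```text
t: 13.52
ee_pos: [643.3, 4.3, 233.4]
orientation: [3.141, 0.081, -0.0]
ft_force: [0.6, 0.0, 0.4]
width: 87.9
grasp_force: 0.0
```

```bash
python3 look.py w5
```

```text
[643.6   4.3 233.9] 13.575
red [254. 232.] [645.2   5.8  46.6  45.8 -88.9]
red [438. 226.] [656.2 -95.1  45.8  43.8 -69.2]
```

View pics/w5.png

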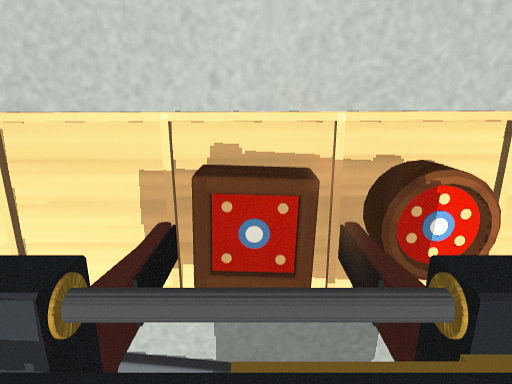

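The square frame is centred between the fingers (254,234).

step_arm([
  [[0.02, 0.02, -0.2, 0, 0, 0, 1], [0, 0, -0.2, 0, 0, 0, 1], [0, 0, -0.14, 0, 0, 0, 1], [0, 0, -0.02, 0, 0, 0, 1], [0, 0, 0, 0, 0, 0, 0]],
])

```text
t: 14.2
ee_pos: [644.5, 5.5, 205.1]
orientation: [-3.141, -0.081, 0.0]
ft_force: [-1.3, 1.4, -0.7]
width: 81.2
grasp_force: 0.0
```

step_arm([
  [[0, 0, 0, 0, 0, 0, 0], [0, 0, 0, 0, 0, 0, 0], [0, 0, 0, 0, 0, 0, 0], [0, 0, 0, 0, 0, 0, 0], [0, 0, 0, 0, 0, 0, 0]],
])

```text
t: 14.82
ee_pos: [644.6, 5.6, 205.4]
orientation: [-3.141, -0.081, -0.001]
ft_force: [-0.3, 0.5, 1.7]
width: 68.2
grasp_force: 29.8
```

step_arm([
  [[0, 0, 0.2, 0, 0, 0, 0], [0, 0, 0.4, 0, 0, 0, 0], [0, 0, 0.5, 0, 0, 0, 0], [0, 0, 0.5, 0, 0, 0, 0], [0, 0, 0.2, 0, 0, 0, 0]],
])

```text
t: 15.45
ee_pos: [645.0, 5.5, 297.9]
orientation: [3.14, 0.081, 0.005]
ft_force: [-0.3, -0.1, -2.4]
width: 67.6
grasp_force: 29.8
```

step_arm([
  [[-0.2, 0.014, 0, 0, 0, -0.163, 0], [-0.4, 0.014, 0, 0, 0, -0.163, 0], [-0.43, 0.014, 0, 0, 0, -0.163, 0], [-0.43, 0.014, 0, 0, 0, -0.163, 0], [-0.43, 0.014, 0, 0, 0, -0.163, 0]],
])

```text
t: 16.08
ee_pos: [548.1, 9.1, 294.1]
orientation: [3.142, -0.01, -0.004]
ft_force: [0.8, 0.5, -2.8]
width: 67.6
grasp_force: 29.8
```

step_arm([
  [[-0.43, 0.014, 0, 0, 0, -0.163, 0], [-0.43, 0.014, 0, 0, 0, -0.163, 0], [-0.43, 0.014, 0, 0, 0, -0.163, 0], [-0.43, 0.014, 0, 0, 0, -0.163, 0], [-0.28, 0.014, 0, 0, 0, -0.163, 0]],
])

```text
t: 16.7
ee_pos: [448.1, 12.6, 294.5]
orientation: [3.14, -0.099, -0.004]
ft_force: [-0.2, 0.1, -2.4]
width: 68.3
grasp_force: 29.8
```

step_arm([
  [[0, 0, -0.3, 0, 0, 0, 0], [0, 0, -0.5, 0, 0, 0, 0], [0, 0, -0.5, 0, 0, 0, 0], [0, 0, -0.2, 0, 0, 0, 0], [0, 0, 0, 0, 0, 0, 0]],
])

```text
t: 17.32
ee_pos: [450.1, 12.5, 219.3]
orientation: [3.14, -0.098, -0.003]
ft_force: [-0.0, -0.0, -2.2]
width: 68.0
grasp_force: 29.8
```

step_arm([
  [[0, 0, -0.1, 0, 0, 0, 0], [0, 0, -0.06, 0, 0, 0, 0], [0, 0, -0.04, 0, 0, 0, 0], [0, 0, -0.03, 0, 0, 0, 0], [0, 0, -0.01, 0, 0, 0, 0]],
])

```text
t: 17.95
ee_pos: [450.0, 12.6, 208.4]
orientation: [-3.14, 0.098, -0.0]
ft_force: [-2.1, -0.0, 8.5]
width: 68.2
grasp_force: 29.8
```

step_arm([
  [[0, 0, 0, 0, 0, 0, 0], [0, 0, 0, 0, 0, 0, 0], [0, 0, 0, 0, 0, 0, 0], [0, 0, 0, 0, 0, 0, 0], [0, 0, 0, 0, 0, 0, 0]],
])

```text
t: 18.58
ee_pos: [450.0, 12.5, 208.4]
orientation: [-3.14, 0.098, -0.0]
ft_force: [-1.3, -0.1, 5.2]
width: 68.0
grasp_force: 29.8
```

step_arm([
  [[0, 0, 0, 0, 0, 0, 0.8], [0, 0, 0, 0, 0, 0, 1], [0, 0, 0, 0, 0, 0, 1], [0, 0, 0, 0, 0, 0, 1], [0, 0, 0.1, 0, 0, 0, 1]],
])

```text
t: 19.2
ee_pos: [449.8, 12.5, 213.1]
orientation: [3.14, -0.098, -0.001]
ft_force: [-0.5, 0.4, 0.4]
width: 88.2
grasp_force: 0.0
```

step_arm([
  [[0, 0, 0.3, 0, 0, 0, 1], [0, 0, 0.5, 0, 0, 0, 1], [0, 0, 0.5, 0, 0, 0, 1], [0, 0, 0.3, 0, 0, 0, 1], [0, 0, 0, 0, 0, 0, 1]],
])

```text
t: 19.82
ee_pos: [450.3, 12.5, 294.5]
orientation: [-3.14, 0.098, -0.005]
ft_force: [0.6, -0.9, -1.0]
width: 87.7
grasp_force: 0.0
```

step_arm([
  [[0.2, -0.2, 0, 0, 0, 0.163, 1], [0.45, -0.46, 0, 0, 0, 0.163, 1], [0.45, -0.46, 0, 0, 0, 0.163, 1], [0.45, -0.46, 0, 0, 0, 0.163, 1], [0.45, -0.46, 0, 0, 0, 0.163, 1]],
])

```text
t: 20.45
ee_pos: [550.9, -91.0, 291.9]
orientation: [-3.141, 0.007, 0.003]
ft_force: [0.6, 0.4, 0.4]
width: 87.8
grasp_force: 0.0
```

step_arm([
  [[0.45, -0.46, 0, 0, 0, 0.163, 1], [0.45, -0.46, 0, 0, 0, 0.163, 1], [0.45, -0.46, 0, 0, 0, 0.163, 1], [0.45, -0.46, 0, 0, 0, 0.163, 1], [0.3, -0.36, 0, 0, 0, 0.163, 1]],
])

```text
t: 21.08
ee_pos: [655.8, -201.3, 291.4]
orientation: [-3.14, -0.082, 0.002]
ft_force: [-0.6, 0.5, 1.2]
width: 88.2
grasp_force: 0.0
```

step_arm([
  [[0, 0, -0.2, 0, 0, 0, 1], [0, 0, -0.5, 0, 0, 0, 1], [0, 0, -0.5, 0, 0, 0, 1], [0, 0, 0, 0, 0, 0, 1], [0, 0, 0, 0, 0, 0, 1]],
])

```text
t: 21.7
ee_pos: [654.8, -199.2, 233.1]
orientation: [-3.14, -0.081, 0.001]
ft_force: [1.1, 0.3, 0.3]
width: 87.8
grasp_force: 0.0
```

```bash
python3 look.py w6
```

```text
[ 655.1 -199.4  233.8] 21.75
red [258. 232.] [ 656.7 -200.2   47.6   23.3    2.9]
red [ 77. 227.] [ 656.8 -100.4   45.9   43.6   72.9]
```

View pics/w6.png

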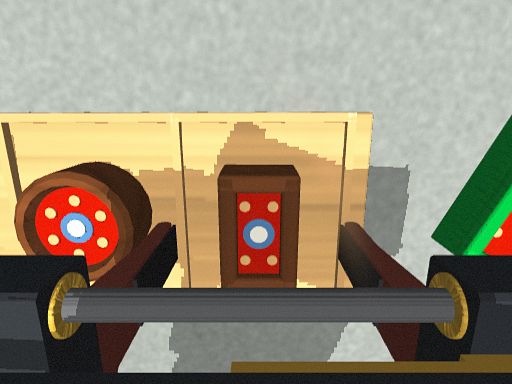

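The small frame is centred (258,234).

step_arm([
  [[0.02, 0, -0.2, 0, 0, 0, 1], [0, 0, -0.2, 0, 0, 0, 1], [0, 0, -0.14, 0, 0, 0, 1], [0, 0, -0.02, 0, 0, 0, 1], [0, 0, 0, 0, 0, 0, 0]],
])

```text
t: 22.38
ee_pos: [656.0, -199.5, 205.1]
orientation: [-3.141, -0.081, 0.0]
ft_force: [-0.4, -0.1, 0.2]
width: 81.0
grasp_force: 0.0
```

step_arm([
  [[0, 0, 0, 0, 0, 0, 0], [0, 0, 0, 0, 0, 0, 0], [0, 0, 0, 0, 0, 0, 0], [0, 0, 0, 0, 0, 0, 0], [0, 0, 0, 0, 0, 0, 0]],
])

```text
t: 23.0
ee_pos: [656.0, -199.5, 205.3]
orientation: [3.141, 0.081, 0.0]
ft_force: [-1.2, -0.3, 0.7]
width: 43.7
grasp_force: 30.0
```

step_arm([
  [[0, 0, 0.2, 0, 0, 0, 0], [0, 0, 0.4, 0, 0, 0, 0], [0, 0, 0.5, 0, 0, 0, 0], [0, 0, 0.5, 0, 0, 0, 0], [0, 0, 0.2, 0, 0, 0, 0]],
])

```text
t: 23.62
ee_pos: [656.6, -199.7, 298.3]
orientation: [3.139, 0.081, 0.006]
ft_force: [-0.1, -1.2, -0.8]
width: 43.7
grasp_force: 30.0
```

step_arm([
  [[-0.2, 0.3, 0, 0, 0, -0.163, 0], [-0.42, 0.68, 0, 0, 0, -0.163, 0], [-0.42, 0.68, 0, 0, 0, -0.163, 0], [-0.42, 0.68, 0, 0, 0, -0.163, 0], [-0.42, 0.68, 0, 0, 0, -0.163, 0]],
])

```text
t: 24.25
ee_pos: [559.8, -46.7, 294.1]
orientation: [-3.141, 0.009, 0.004]
ft_force: [-0.1, -0.1, -0.3]
width: 44.0
grasp_force: 30.0
```

step_arm([
  [[-0.42, 0.68, 0, 0, 0, -0.163, 0], [-0.42, 0.68, 0, 0, 0, -0.163, 0], [-0.42, 0.68, 0, 0, 0, -0.163, 0], [-0.42, 0.68, 0, 0, 0, -0.163, 0], [-0.43, 0.58, 0, 0, 0, -0.163, 0]],
])

```text
t: 24.88
ee_pos: [454.2, 117.8, 294.4]
orientation: [3.14, -0.098, -0.003]
ft_force: [0.1, -0.5, -0.8]
width: 44.2
grasp_force: 30.0
```

step_arm([
  [[0, 0, -0.2, 0, 0, 0, 0], [0, 0, -0.5, 0, 0, 0, 0], [0, 0, -0.5, 0, 0, 0, 0], [0, 0, -0.3, 0, 0, 0, 0], [0, 0, 0, 0, 0, 0, 0]],
])

```text
t: 25.5
ee_pos: [456.0, 116.1, 219.0]
orientation: [3.139, -0.098, -0.004]
ft_force: [-0.0, -0.1, -2.1]
width: 43.7
grasp_force: 30.0
```

step_arm([
  [[0, 0, -0.1, 0, 0, 0, 0], [0, 0, -0.06, 0, 0, 0, 0], [0, 0, -0.04, 0, 0, 0, 0], [0, 0, -0.03, 0, 0, 0, 0], [0, 0, -0.01, 0, 0, 0, 0]],
])

```text
t: 26.12
ee_pos: [456.5, 116.6, 208.2]
orientation: [-3.14, 0.097, -0.0]
ft_force: [-1.1, -0.2, 8.7]
width: 43.8
grasp_force: 30.0
```

step_arm([
  [[0, 0, 0, 0, 0, 0, 0], [0, 0, 0, 0, 0, 0, 0], [0, 0, 0, 0, 0, 0, 0], [0, 0, 0, 0, 0, 0, 0], [0, 0, 0, 0, 0, 0, 0]],
])

```text
t: 26.75
ee_pos: [456.5, 116.5, 208.3]
orientation: [-3.14, 0.098, -0.0]
ft_force: [-0.8, 0.2, 1.3]
width: 44.0
grasp_force: 30.0
```

step_arm([
  [[0, 0, 0, 0, 0, 0, 0.7], [0, 0, 0, 0, 0, 0, 1], [0, 0, 0, 0, 0, 0, 1], [0, 0, 0, 0, 0, 0, 1], [0, 0, 0.1, 0, 0, 0, 1]],
])

```text
t: 27.38
ee_pos: [456.3, 116.5, 213.1]
orientation: [3.14, -0.098, -0.001]
ft_force: [0.0, -0.4, -1.2]
width: 86.9
grasp_force: 0.0
```

step_arm([
  [[0, 0, 0.3, 0, 0, 0, 1], [0, 0, 0.5, 0, 0, 0, 1], [0, 0, 0.5, 0, 0, 0, 1], [0, 0, 0.3, 0, 0, 0, 1], [0, 0, 0, 0, 0, 0, 1]],
])

```text
t: 28.0
ee_pos: [456.8, 116.6, 294.5]
orientation: [-3.139, 0.098, -0.004]
ft_force: [0.0, -0.3, -0.3]
width: 87.9
grasp_force: 0.0
```

step_arm([
  [[0.2, -0.2, 0, 0, 0, 0.163, 1], [0.43, -0.46, 0, 0, 0, 0.163, 1], [0.43, -0.46, 0, 0, 0, 0.163, 1], [0.43, -0.46, 0, 0, 0, 0.163, 1], [0.43, -0.46, 0, 0, 0, 0.163, 1]],
])

```text
t: 28.62
ee_pos: [553.3, 12.9, 291.9]
orientation: [3.142, -0.007, -0.003]
ft_force: [0.4, 0.3, -1.1]
width: 87.8
grasp_force: 0.0
```

step_arm([
  [[0.43, -0.46, 0, 0, 0, 0.163, 1], [0.43, -0.46, 0, 0, 0, 0.163, 1], [0.43, -0.46, 0, 0, 0, 0.163, 1], [0.43, -0.46, 0, 0, 0, 0.163, 1], [0.33, -0.4, 0, 0, 0, 0.163, 1]],
])

```text
t: 29.25
ee_pos: [655.7, -99.4, 291.5]
orientation: [-3.14, -0.082, 0.003]
ft_force: [-0.0, 1.1, 0.2]
width: 88.0
grasp_force: 0.0
```

step_arm([
  [[0, 0, -0.2, 0, 0, 0, 1], [0, 0, -0.5, 0, 0, 0, 1], [0, 0, -0.5, 0, 0, 0, 1], [0, 0, 0, 0, 0, 0, 1], [0, 0, 0, 0, 0, 0, 1]],
])

```text
t: 29.88
ee_pos: [654.8, -97.2, 233.1]
orientation: [-3.14, -0.082, 0.001]
ft_force: [0.1, -0.2, -0.9]
width: 87.7
grasp_force: 0.0
```

```bash
python3 look.py w7
```

```text
[655.1 -97.3 233.7] 29.925
red [257. 235.] [655.7 -97.5  45.4  45.3  47.3]
```

View pics/w7.png

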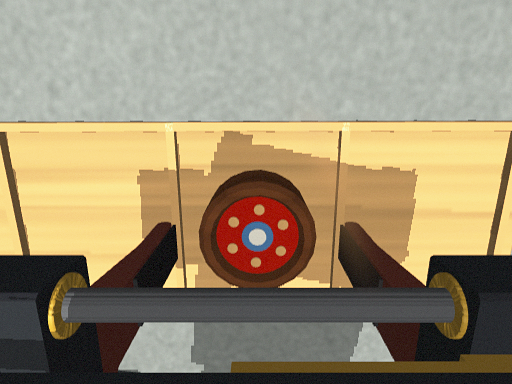

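The round frame is centred (257,236). Before placing it, I'll check how far the jar is from the round box.

step_arm([
  [[0.01, 0, -0.2, 0, 0, 0, 1], [0, 0, -0.2, 0, 0, 0, 1], [0, 0, -0.14, 0, 0, 0, 1], [0, 0, -0.02, 0, 0, 0, 1], [0, 0, 0, 0, 0, 0, 0]],
])

```text
t: 30.55
ee_pos: [655.5, -97.5, 205.0]
orientation: [-3.141, -0.081, 0.0]
ft_force: [-0.1, -0.2, 0.1]
width: 81.5
grasp_force: 0.0
```

step_arm([
  [[0, 0, 0, 0, 0, 0, 0], [0, 0, 0, 0, 0, 0, 0], [0, 0, 0, 0, 0, 0, 0], [0, 0, 0, 0, 0, 0, 0], [0, 0, 0, 0, 0, 0, 0]],
])

```text
t: 31.18
ee_pos: [655.6, -97.5, 205.5]
orientation: [3.14, 0.081, 0.001]
ft_force: [-0.3, 1.0, 2.7]
width: 65.8
grasp_force: 30.0
```

```bash
python3 - <<'E'
from h import *
im=dict(np.load("pics/wrist1.npz"));hsv=cv2.cvtColor(im["pixels"],cv2.COLOR_RGB2HSV)
m=((hsv[...,1]<40)&(hsv[...,2]>200)).astype(np.uint8);m[:190]=0;m[235:]=0;m[:,:400]=0
for c in comps(m,80):print(cv2.boundingRect(c),rect(im,c,54))
E
```

```text
(416, 204, 24, 24) [ 407.7 -284.9   33.8   33.8  -38.6]
```

step_arm([
  [[0, 0, 0.2, 0, 0, 0, 0], [0, 0, 0.4, 0, 0, 0, 0], [0, 0, 0.5, 0, 0, 0, 0], [0, 0, 0.5, 0, 0, 0, 0], [0, 0, 0.2, 0, 0, 0, 0]],
])

```text
t: 31.8
ee_pos: [656.0, -97.6, 298.0]
orientation: [3.14, 0.081, 0.005]
ft_force: [1.7, -0.1, -2.0]
width: 65.6
grasp_force: 30.0
```

step_arm([
  [[-0.2, -0.1, 0, 0, 0, -0.163, 0], [-0.47, -0.21, 0, 0, 0, -0.163, 0], [-0.47, -0.21, 0, 0, 0, -0.163, 0], [-0.47, -0.21, 0, 0, 0, -0.163, 0], [-0.47, -0.21, 0, 0, 0, -0.163, 0]],
])

```text
t: 32.42
ee_pos: [549.5, -144.8, 294.1]
orientation: [-3.141, 0.01, 0.004]
ft_force: [-0.3, 0.2, -2.6]
width: 65.8
grasp_force: 30.0
```

step_arm([
  [[-0.47, -0.21, 0, 0, 0, -0.163, 0], [-0.47, -0.21, 0, 0, 0, -0.163, 0], [-0.47, -0.21, 0, 0, 0, -0.163, 0], [-0.47, -0.21, 0, 0, 0, -0.163, 0], [-0.4, -0.2, 0, 0, 0, -0.163, 0]],
])

```text
t: 33.05
ee_pos: [435.6, -196.7, 294.5]
orientation: [-3.139, 0.099, 0.003]
ft_force: [0.8, -0.8, -2.1]
width: 65.8
grasp_force: 30.0
```

step_arm([
  [[0, 0, -0.2, 0, 0, 0, 0], [0, 0, -0.5, 0, 0, 0, 0], [0, 0, -0.5, 0, 0, 0, 0], [0, 0, -0.3, 0, 0, 0, 0], [0, 0, 0, 0, 0, 0, 0]],
])

```text
t: 33.67
ee_pos: [437.4, -196.2, 219.0]
orientation: [-3.139, 0.097, 0.003]
ft_force: [0.1, -0.2, -1.3]
width: 65.3
grasp_force: 30.0
```

step_arm([
  [[0, 0, -0.1, 0, 0, 0, 0], [0, 0, -0.06, 0, 0, 0, 0], [0, 0, -0.04, 0, 0, 0, 0], [0, 0, -0.03, 0, 0, 0, 0], [0, 0, -0.01, 0, 0, 0, 0]],
])

```text
t: 34.3
ee_pos: [437.5, -196.5, 208.4]
orientation: [3.14, -0.098, 0.0]
ft_force: [-1.4, 0.9, 7.4]
width: 65.7
grasp_force: 30.0
```

step_arm([
  [[0, 0, 0, 0, 0, 0, 0], [0, 0, 0, 0, 0, 0, 0], [0, 0, 0, 0, 0, 0, 0], [0, 0, 0, 0, 0, 0, 0], [0, 0, 0, 0, 0, 0, 0]],
])

```text
t: 34.92
ee_pos: [437.5, -196.5, 208.4]
orientation: [3.14, -0.098, 0.0]
ft_force: [-1.3, 1.0, 5.2]
width: 65.2
grasp_force: 30.0
```

step_arm([
  [[0, 0, 0, 0, 0, 0, 0.86], [0, 0, 0, 0, 0, 0, 0.86], [0, 0, 0, 0, 0, 0, 0.86], [0, 0, 0, 0, 0, 0, 0.86], [0, 0, 0.1, 0, 0, 0, 0.86]],
])

```text
t: 35.55
ee_pos: [437.4, -196.4, 213.1]
orientation: [-3.14, 0.098, 0.001]
ft_force: [0.2, -0.3, 0.3]
width: 75.6
grasp_force: 0.0
```

step_arm([
  [[0, 0, 0.3, 0, 0, 0, 0.86], [0, 0, 0.5, 0, 0, 0, 0.86], [0, 0, 0.5, 0, 0, 0, 1], [0.1, 0.2, 0.6, 0, 0, 0, 1], [0.1, 0.3, 0.6, 0, 0, 0, 1]],
])

```text
t: 36.17
ee_pos: [447.4, -171.3, 340.2]
orientation: [3.14, -0.099, 0.002]
ft_force: [0.8, 0.2, 0.3]
width: 88.0
grasp_force: 0.0
```

step_arm([
  [[0.2, 0.6, 0.7, 0, 0, 0, 1], [0.2, 0.6, 0.7, 0, 0, 0, 1], [0.2, 0.6, 0.7, 0, 0, 0, 1], [0.2, 0.6, 0.7, 0, 0, 0, 1], [0.1, 0.3, 0.5, 0, 0, 0, 1]],
])

```text
t: 36.8
ee_pos: [492.3, -35.1, 506.1]
orientation: [3.14, -0.096, 0.004]
ft_force: [0.1, 0.6, -1.1]
width: 87.7
grasp_force: 0.0
```

step_arm([
  [[0, 0, 0, 0, 0, 0, 1], [0, 0, 0, 0, 0, 0, 1], [0, 0, 0, 0, 0, 0, 1], [0, 0, 0, 0, 0, 0, 1], [0, 0, 0, 0, 0, 0, 1]],
])

```text
t: 37.42
ee_pos: [492.4, -36.8, 502.7]
orientation: [-3.14, 0.099, 0.002]
ft_force: [-0.2, -0.1, 0.5]
width: 87.9
grasp_force: 0.0
```

```bash
sed -i 's/comps(m,600)/comps(m,150)/; s/c,46)/c,51)/' look.py; python3 look.py w8; python3 - <<'E'
from workcell import get_image;import cv2
cv2.imwrite("pics/side8.png",cv2.resize(get_image("side")["pixels"][130:280,150:400,::-1],None,fx=3,fy=3,interpolation=cv2.INTER_CUBIC))
E
```

```text
[492.5 -36.7 502.8] 37.475
red [ 15. 232.] [410.8 314.9  68.9  23.4  38.4]
red [225. 194.] [445.5   8.6  56.2  52.   -3.6]
red [150. 195.] [456.  115.1  51.6  40.8  -3.3]
red [375. 193.] [ 438.1 -199.8   55.4   54.5  -68.7]
red [300. 192.] [443.8 -96.5  79.   35.   -5.5]
red [500.  12.] [ 653.3 -342.3   29.6   26.2  -18.1]
```

View pics/w8.png

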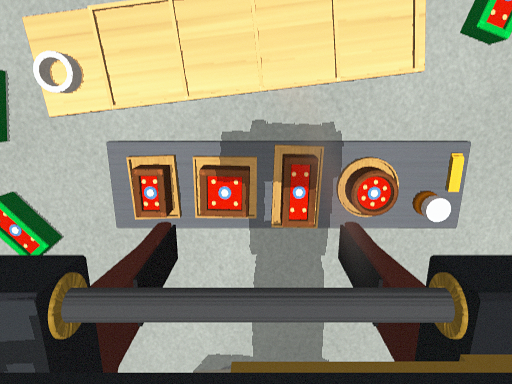

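View pics/side8.png

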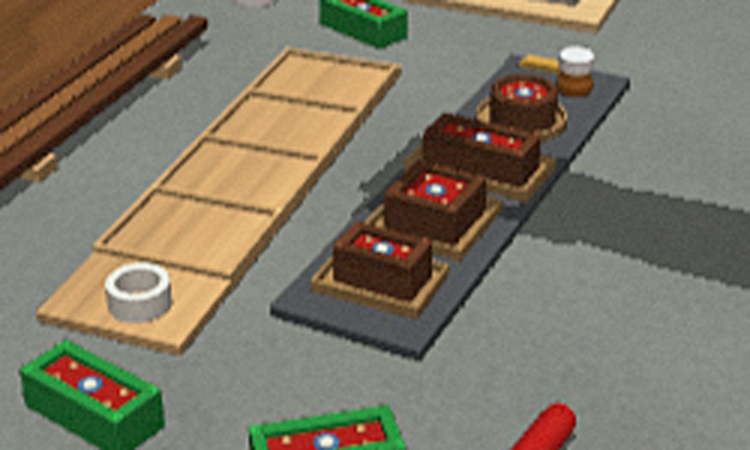

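The overhead view shows the frames in their boxes at columns 150, 225, 300 and 375. The side crop shows all four lying flat with their red faces up, and the tape and jar undisturbed.

```bash
python3 -c "
from workcell import ctrl;print(ctrl.close_job())"
```

```text
the job is handed in; nothing more can be done
None
```

All four framed rug pieces are in their matching boxes, flat with red faces up; the tape roll and glue jar were not touched, and the job was handed in at about 37.5 s on the robot's clock.

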